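# Close up the tool chest

### The arm

A 6-joint arm with a two-finger parallel gripper is mounted at the origin on the work surface. World frame = base frame: x ahead of the robot, y to its left, z up, the work surface at z = 0. Lengths are in mm, angles in rad, forces in N, time in s.
With the tool pointing down it reaches from about 275 to 750 mm from the base axis. Payload 10.2 kg.
Tool frame: the origin (TCP) lies at the very end of the fingers, on their centre line; the grasp point (between the pads) lies 19 mm behind it; z points along the fingers, y is the line along which they close (so a half turn about z gives the same grasp; the last joint's range is limited). The gripper opens to 85 mm and grips with 20 to 120 N. Pads are 22 mm wide; open, the fingers measure 114 mm over their backs; the gripper's body (76 mm by 85 mm) begins 54 mm behind the grasp point. The pads swing forward as they close: fully open they stand 13 mm farther back than shut.
Start: joints at [0.978, 0.313, 1.498, -0, 1.331, -0.223], TCP at [189.763, 489.511, 231.294] pointing down, gripper open.
Joint ranges: [-2.94, 2.94], [-0.97, 2.17], [0.19, 2.56], [-1.23, 4.37], [0.02, 3.11], [-2.88, 2.88]. Speed limits (rad/s): [2.39, 2.39, 3.01, 3.14, 3.14, 3.14].

### API

Orientations are given as a unit quaternion [w, x, y, z].
In Python, from rig import ctrl, vision gives the robot as it stands. The module is installed in compiled form; this text tells all that it offers.
- The arm moves only by the tool play_rows, never from a script. Its arguments are lists of equal length, an entry for each row: "translation": the shift along the tool's x, y, z in m, a list of three; "rotation": the turn, a rotation vector about the tool's x, y, z in rad, a list of three; "gripper": the gripper's target within -1 to 1 (shut at 1, half-way at 0, fully open at -1). A call has 1 to 10 rows; each row is the pose to reach, as a shift and turn from the pose commanded when the call began, along the tool's axes at that moment; what a row does not reach only later rows make up. A row lasts 1/8 s, in which the tool goes at most 62.5 mm and 10.7 degrees, less where a joint would pass 70% of its speed; a pose out of reach is approached as far as the arm can. A call with a gripper value outside its range is refused whole. The fingers move at their own pace and stop on an object; "force" is the grip in N (left out, the last holds). Time passes only in rows, so rows that repeat a pose let the fingers close. It gives the time, the measured TCP pose, the force, the opening and the grip force at its end, in the units of the state.
- ctrl.sense(): the state, without advancing time (a new reading comes with each control period).
- vision.capture(name): name is "scene" or "top" or "wrist"; returns a dict with "pixels" (420x560x3 uint8, red, green, blue), "vfov" (degrees; the focal length in pixels is half the picture's height over the tangent of half this angle, whatever the lens; pixels are square), "cx", "cy" (the principal point, pixels), "rvec" (rotation vector, rad) and "tvec" (3), from world to camera coordinates, as OpenCV has them; the wrist camera has in their place "mount" (4x4, takes a point from camera to tool coordinates, whose origin is the TCP and whose axes are the flange's). Camera axes: x right, y down, z forward; pixel columns grow to the right and rows downward; lengths in mm; the calibration is good to about 2 mm. A picture is of the moment at which its call begins: read the wrist's pose just before it. There is no depth.
- ctrl.finish_job(): hands the job in; it is judged then, once.
The state is a dict: "time_s": time; "joints": joint angles; "dq": joint speeds; "tau": joint torques, N m; "eef_pos": TCP position; "ee_rot": TCP orientation; "force": force on the tool from outside, world axes, zero at the start; "wrist_torque": the same for the moment, N m; "grip_width": opening from 0.0 (shut) to 1.0 (fully open); "grip_force": force on a finger pad.
Only numpy, scipy, OpenCV 4.12 (cv2) and the standard library are available. Lean on these libraries where they do the work, as an engineer would, in place of code of your own. Each camera call takes 0.05 s, during which the arm holds its last target. There are 200 camera calls.

### The job

Close up the tool chest on the bench with your fingertips: first push both drawers fully home, then push the raised lid down until it is fully shut, without letting it slam. Do not grip, lift or shove the chest along the bench, leave everything else as it is, and finish clear of it all.

Things in the scene. Friction and masses are not known exactly. Their poses are not given: they have to be found in the camera images.
- chest: Loose grey metal tool chest, 200 mm deep (its x), 360 wide (its y), 90 high (100 over the shut lid), about 8 kg in all; slides if pushed above about 35 N. Origin: centre of underside; x from the drawer side to the hinge side (away from the robot), y left, z up. Two drawers side by side in its -x side; above them an open tray 25 mm deep, with a wrench and a socket in it, that the lid covers.
- drawer_left (a joint): Opening of the left (+y) drawer in m: 0 = fully home (a hard stop), up to 0.12; it starts some 25 to 60 mm open. It slides out along the chest's -x; about 3 N of friction, it stays where it is left. It is pushed along the chest's +x.
- drawer_right (a joint): Opening of the right (-y) drawer in m, the same as the left.
- drawer_left_front (a point): Foremost point of the left drawer's front at mid-width, moving with it: front of a steel pull lip (8 mm high, 172 wide) along the front's top edge, 6 mm proud of it. The front is 172 mm wide, 8 to 58 mm above the bench; this point is 54 mm above it. Drawer home: chest x -116 mm, y +88 mm. Axes as the chest's.
- drawer_right_front (a point): The same point on the right drawer; with the drawer home at chest x -116 mm, y -88 mm.
- lid (a joint): Angle of the lid in rad: 0 = shut (a hard stop), growing as its front edge rises; it starts 0.6 to 1.0 open. A stiff hinge: it stays where it is left, and some 1 to 5 N at the push point push it down.
- lid_push (a point): Point on the lid's outer (upper) face at mid-width, 185 mm from the hinge, 24 mm from the free front edge, moving with the lid: a flat plate 209 x 364 mm, 8 mm thick, with a 16 mm down-turned front rim. Shut, the point lies at chest x -85 mm, y 0, 100 mm above the bench. Its z is the outer face's normal; shut, its axes are the chest's.
- lid_hinge (a point): Mid-point of the lid's hinge line, at chest x +100 mm, 94 mm above the bench, level and parallel to the chest's y; the outer face lies 6 mm beyond this line.
- spray_can: Loose spray can, 60 mm across, 160 mm tall, standing beside the chest's left end. Origin: centre of its underside. To be left alone.
- mug: Loose white mug, 80 mm across and 90 mm tall, handle at its +y, standing beside the chest's right end. Origin: centre of its underside. To be left alone.
- tape: Loose black tape measure, 45 x 60 x 40 mm high, lying in front of the drawers near the gap between them. Origin: centre of its underside. To be left alone.
- socket: Loose steel socket, 26 mm across, 18 mm tall, in the chest's tray. Origin: centre of its underside. To be left alone.
- wrench: Loose wrench 150 mm long, lying in the chest's tray. To be left alone.
- screwdriver: Loose screwdriver lying on the bench in front of the right drawer's outer end, pointing at the chest. To be left alone.

How it is judged:
By the outcome, as a careful person would: the job done as asked, in the order asked, and still so for the second after the job is handed in, with the robot touching nothing.
It also fails if it takes over 54 s, if anything falls off the work surface, if the arm or the gripper's body presses on something with over 40 N, if the wrist force passes 120 N, or if a joint passes its speed limit or range.

## Working session

There is one attempt and no reset: what is moved stays moved. The work goes in short steps, Python scripts to look and compute and a tool call to move; the robot and the scene stay as the last step left them, time stands still between calls to the robot, and variables do not carry over. Pictures are saved under pics/ and viewed, at most 10 in all, crops included, and the job is handed in when it is done.

Besides the shell and the picture viewer there is one more tool, called after "Request:" as name(argument=value, ...) on one line, values as JSON. play_rows: Moves the arm, as the interface text tells. Its arguments: {"type":"object","properties":{"translation":{"type":"array"},"rotation":{"type":"array"},"gripper":{"type":"array"},"force":{"type":"number"}},"required":["translation","rotation","gripper"]}

```bash
mkdir -p pics; cat > h.py <<'E'
import numpy as np, cv2
from rig import ctrl, vision
def cam(n):
    c=vision.capture(n); f=210/np.tan(np.radians(c['vfov'])/2)
    c['K']=np.array([[f,0,c['cx']],[0,f,c['cy']],[0,0,1]]); return c
def save(c,fn): cv2.imwrite('pics/'+fn,c['pixels'][:,:,::-1])
def proj(c,P): return cv2.projectPoints(np.array(P,float).reshape(-1,3),np.array(c['rvec'],float),np.array(c['tvec'],float),c['K'],None)[0].reshape(-1,2)
def back(c,uv,z):
    R=cv2.Rodrigues(np.array(c['rvec'],float))[0]; o=-R.T@np.array(c['tvec'],float).ravel()
    d=R.T@np.linalg.inv(c['K'])@np.array([*uv,1.]); return o+d*(z-o[2])/d[2]
E
python3 - <<'E'
from h import *
import pickle
print(ctrl.sense())
for n in('scene','top'):
    c=cam(n); save(c,n+'0.png'); pickle.dump(c,open(n+'.pkl','wb')); print(n,c['vfov'],c['cx'],c['cy'],c['rvec'],c['tvec'])
    cv2.imwrite(f'pics/{n}0b.png',cv2.resize(c['pixels'][:,:,::-1],(800,600),interpolation=cv2.INTER_CUBIC))
E
```

```text
{'time_s': 0.0, 'joints': array([ 9.77556723e-01,  3.13494487e-01,  1.49845068e+00,  4.92972076e-06,
        1.33098673e+00, -2.23384232e-01]), 'dq': array([ 0.0019641 , -0.00036584,  0.00135412,  0.00145797,  0.00068205,
       -0.00113722]), 'tau': array([ 7.67035544e-04, -4.12249589e+01, -2.59752399e+01, -2.49257357e-05,
        3.98536708e-03, -4.99595970e-06]), 'eef_pos': array([189.63227249, 489.27960976, 230.70719136]), 'ee_rot': array([-2.68077713e-04,  1.83875989e-01,  9.82949222e-01, -6.13623626e-04]), 'force': array([ 0.95742164, -0.13229523,  0.51494971]), 'wrist_torque': array([0.03016574, 0.01809343, 0.04734665]), 'grip_force': 0.0, 'grip_width': 0.9973292005277599}
scene 50.666275636186455 279.53420281829546 205.9786707497627 [ 0.82183896 -2.62443857  0.99323742] [494.61597548 300.85092897 732.32119292]
top 44.029635867712784 282.7017919158184 205.54865208560858 [ 2.14440985 -2.2002437   0.11470195] [  42.10266182  580.60860976 1308.81205554]
```

View pics/scene0b.png

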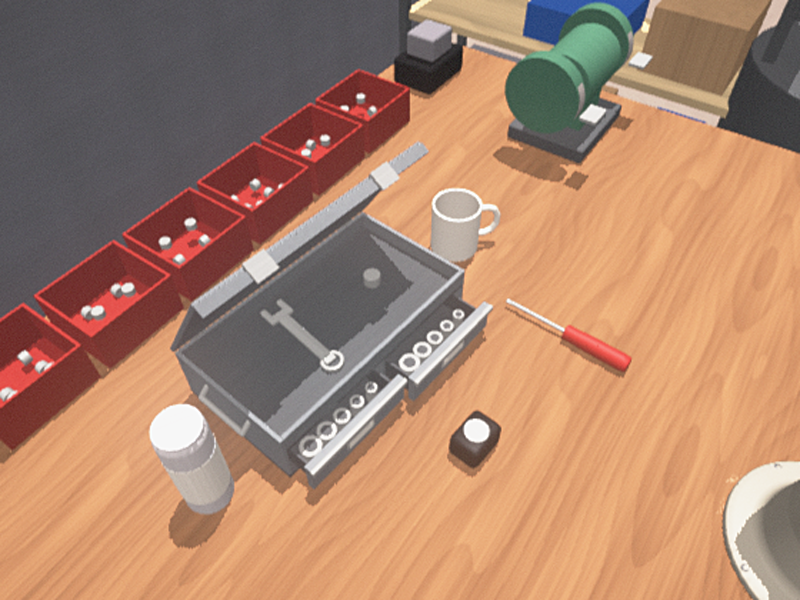

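View pics/top0b.png

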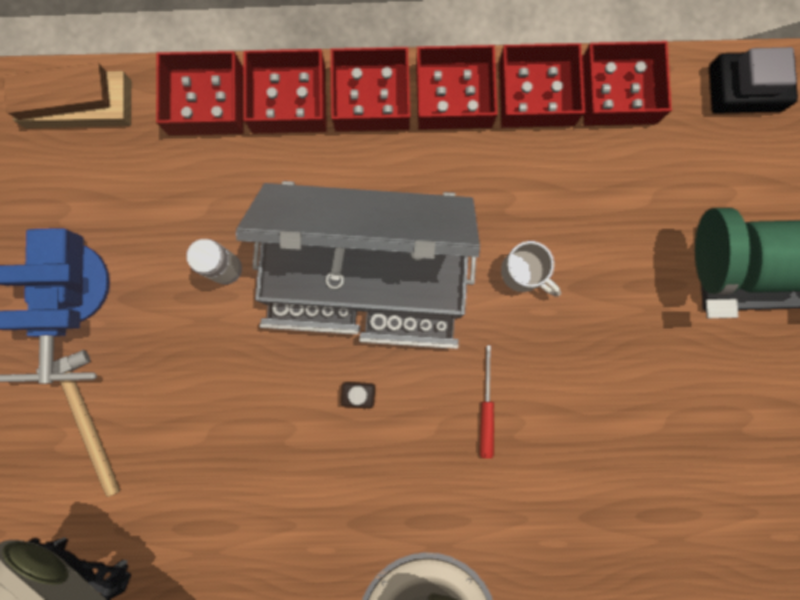

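The top view shows the chest at about (360,270), with both drawer lips at rows 327–345 and the lid's front edge at about row 240. The tape is at (358,395), the screwdriver at (487,400), the mug at (530,265) and the can at (210,258). Next I'll enlarge the chest in both views to get the corners.

```bash
python3 - <<'E'
import cv2
a=cv2.imread('pics/top0.png')[120:255,155:350]; cv2.imwrite('pics/topc.png',cv2.resize(a,(780,540),interpolation=cv2.INTER_CUBIC))
a=cv2.imread('pics/scene0.png')[90:345,110:355]; cv2.imwrite('pics/scenec.png',cv2.resize(a,None,fx=2.3,fy=2.3,interpolation=cv2.INTER_CUBIC))
E
```

```text
(no output)
```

View pics/topc.png

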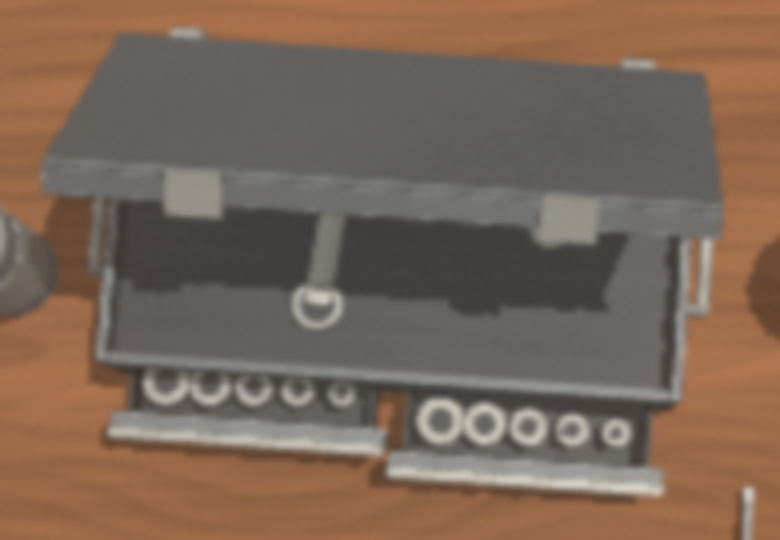

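View pics/scenec.png

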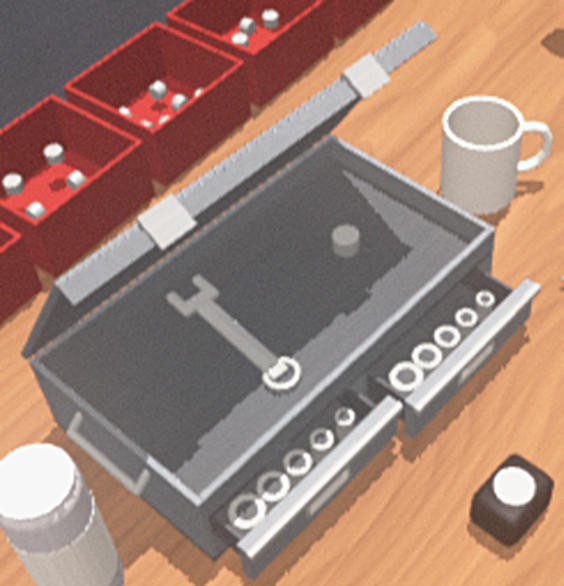

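```bash
cat > fit.py <<'E'
from h import *
import pickle
from scipy.optimize import least_squares
T=pickle.load(open('top.pkl','rb'));S=pickle.load(open('scene.pkl','rb'))
t=lambda u,v:(u/4+155,v/4+120); s=lambda u,v:(u/2.3+110,v/2.3+90)
def w(p,P):
    c,q=np.cos(p[2]),np.sin(p[2]); return np.array([p[0]+c*P[0]-q*P[1],p[1]+q*P[0]+c*P[1],P[2]])
def lid(a,r,n,y): return (100-r*np.cos(a)+n*np.sin(a)*1, y, 94+r*np.sin(a)+n*np.cos(a))
O=[(T,t(97,360),lambda p:(-100,180,90)),(T,t(681,402),lambda p:(-100,-180,90)),
(T,t(108,438),lambda p:(-116-p[3],174,50)),(T,t(382,455),lambda p:(-116-p[3],2,50)),
(T,t(388,477),lambda p:(-116-p[4],-2,50)),(T,t(661,494),lambda p:(-116-p[4],-174,50)),
(T,t(45,158),lambda p:lid(p[5],209,6,182)),(T,t(718,206),lambda p:lid(p[5],209,6,-182)),
(T,t(43,192),lambda p:lid(p[5],209,-10,182)),(T,t(722,236),lambda p:lid(p[5],209,-10,-182)),
(S,s(197,503),lambda p:(-100,180,90)),(S,s(492,232),lambda p:(-100,-180,90)),
(S,s(252,561),lambda p:(-116-p[3],174,50)),(S,s(402,405),lambda p:(-116-p[3],2,54)),
(S,s(408,425),lambda p:(-116-p[4],-2,54)),(S,s(538,288),lambda p:(-116-p[4],-174,54)),
(S,s(60,281),lambda p:lid(p[5],209,6,182)),(S,s(425,25),lambda p:lid(p[5],209,6,-182)),
(S,s(72,303),lambda p:lid(p[5],209,-10,182)),(S,s(436,38),lambda p:lid(p[5],209,-10,-182))]
f=lambda p:np.concatenate([proj(c,w(p,F(p)))[0]-uv for c,uv,F in O])
if __name__=='__main__':
    p0=[*back(T,(252,190),60)[:2],0,40,40,.8]; print(p0[:2])
    r=least_squares(f,p0,loss='soft_l1'); p=r.x; print(p.round(3)); print(f(p).reshape(-1,2).round(1).tolist())
    for n,P in [('L',(-116-p[3],88,54)),('R',(-116-p[4],-88,54)),('lid',lid(p[5],185,6,0)),('Lh',(-116,88,54)),('Rh',(-116,-88,54)),('shut',(-85,0,100)),('hinge',(100,0,94))]: print(n,w(p,P).round(1))
    g=lambda u,v,z:back(T,(u*.7,v*.7),z).round()
    print('tape',g(358,395,40),'sd',g(488,347,10),g(487,458,15),'can',g(206,257,160),'mug',g(530,265,90))
    R=cv2.Rodrigues(np.array(T['rvec']))[0]; print(-R.T@T['tvec'])
    np.save('p.npy',p)
E
python3 fit.py
```

```text
[np.float64(619.777070314241), np.float64(103.7866840658335)]
[ 6.56367e+02  9.40120e+01 -9.60000e-02  2.85180e+01  4.13800e+01
  9.72000e-01]
[[-0.5, -1.3], [-0.1, -1.5], [0.6, -1.6], [0.1, -1.1], [-0.2, -1.4], [-0.3, -0.8], [-1.2, 0.4], [1.3, 0.4], [-0.4, -1.2], [-0.5, -0.3], [-0.1, 1.1], [1.7, -1.8], [0.1, 0.5], [0.6, 1.3], [4.7, -5.0], [1.2, 0.6], [-1.6, 1.4], [0.4, -2.2], [0.4, 0.4], [1.1, -1.0]]
L [521.  195.5  54. ]
R [491.3  21.6  54. ]
lid [657.1  93.9 250.2]
Lh [549.4 192.8  54. ]
Rh [532.4  17.6  54. ]
shut [571.8 102.2 100. ]
hinge [755.9  84.4  94. ]
tape [403. 113.  40.] sd [ 482. -123.   10.] [ 285. -114.   15.] can [637. 349. 160.] mug [ 620. -192.   90.]
[ 447.79222216   35.99242297 1360.16714408]
```

```bash
cat > mv.py <<'E'
import sys; from h import *
from scipy.spatial.transform import Rotation as Ro
def to(x,y,z,yaw=None,tilt=0):
    s=ctrl.sense(); q=s['ee_rot']; R=Ro.from_quat([q[1],q[2],q[3],q[0]])
    d=R.inv().apply(np.array([x,y,z])-s['eef_pos'])/1000
    c=np.array([np.cos(-.096),np.sin(-.096),0]); Rt=Ro.from_matrix(np.array([-c,np.cross([0,0,-1],-c),[0,0,-1]]).T)*Ro.from_euler('y',tilt)
    print('t',round(s['time_s'],2),'pos',s['eef_pos'].round(1),'F',s['force'].round(1),'gw',round(s['grip_width'],2),'shift',d.round(4),'rot',(R.inv()*Rt).as_rotvec().round(3),'Rx',R.as_matrix()[:,0].round(2))
if __name__=='__main__': to(*map(float,sys.argv[1:4]),tilt=float(sys.argv[4]) if len(sys.argv)>4 else 0)
E
python3 mv.py 465 200 160
```

```text
t 0.1 pos [189.6 489.3 230.8] F [ 0.2 -0.5  0.2] gw 1.0 shift [-0.3613 -0.1702  0.0709] rot [-0.001 -0.    -0.274] Rx [-0.93  0.36  0.  ]
```

Request:
play_rows(translation=[[-0.045,-0.021,0.009],[-0.09,-0.042,0.018],[-0.135,-0.064,0.027],[-0.18,-0.085,0.035],[-0.225,-0.106,0.044],[-0.27,-0.128,0.053],[-0.316,-0.149,0.062],[-0.361,-0.17,0.071],[-0.361,-0.17,0.071],[-0.361,-0.17,0.071]], rotation=[[0,0,-0.034],[0,0,-0.068],[0,0,-0.1],[0,0,-0.137],[0,0,-0.17],[0,0,-0.2],[0,0,-0.24],[0,0,-0.274],[0,0,-0.274],[0,0,-0.274]], gripper=[1,1,1,1,1,1,1,1,1,1], force=30)

```text
time_s: 1.35
eef_pos: [464.4, 200.8, 160.2]
ee_rot: [-0.0, 0.048, 0.999, 0.0]
force: [1.2, -0.2, -0.7]
grip_width: 0.002
grip_force: 0.0
```

```bash
python3 mv.py 480 199 40; python3 -c "
from h import *
c=cam('wrist');save(c,'w1.png');print(c['mount'])"
```

```text
t 1.35 pos [464.4 200.8 160.2] F [ 1.2 -0.2 -0.7] gw 0.0 shift [-0.0158 -0.0003  0.1201] rot [ 0.    -0.001 -0.   ] Rx [-1.   0.1  0. ]
[[-4.92252208e-04 -9.66139989e-01 -2.58017983e-01  6.47314785e+01]
 [ 9.99999869e-01 -5.11097820e-04  5.96818118e-06  1.91289013e-01]
 [-1.37638527e-04 -2.58017947e-01  9.66140114e-01 -1.41306755e+02]
 [ 0.00000000e+00  0.00000000e+00  0.00000000e+00  1.00000000e+00]]
```

View pics/w1.png

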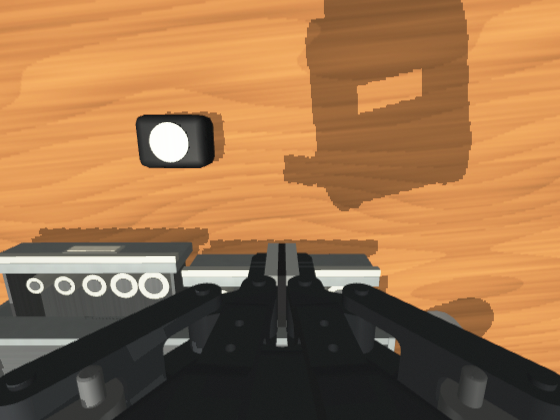

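The wrist view shows the shut fingers (column 282) centred on the left drawer's lip (columns 185–380), with the tape well clear at (175,140). I'll go down and push.

Request:
play_rows(translation=[[0,0,0.04],[0,0,0.08],[0,0,0.12],[-0.015,0,0.12],[-0.03,0,0.12],[-0.04,0,0.12],[-0.047,0,0.12],[-0.053,0,0.12],[-0.058,0,0.12],[-0.062,0,0.12]], rotation=[[0,0,0],[0,0,0],[0,0,0],[0,0,0],[0,0,0],[0,0,0],[0,0,0],[0,0,0],[0,0,0],[0,0,0]], gripper=[1,1,1,1,1,1,1,1,1,1])

```text
time_s: 2.65
eef_pos: [526.7, 194.7, 40.3]
ee_rot: [-0.0, 0.048, 0.999, 0.0]
force: [-2.7, 1.8, 0.6]
grip_width: 0.001
grip_force: 1.3
```

Request:
play_rows(translation=[[-0.002,0,0],[-0.004,0,0],[-0.006,0,0],[-0.0075,0,0],[-0.0075,0,0]], rotation=[[0,0,0],[0,0,0],[0,0,0],[0,0,0],[0,0,0]], gripper=[1,1,1,1,1])

```text
time_s: 3.28
eef_pos: [534.3, 193.7, 40.3]
ee_rot: [0.0, 0.048, 0.999, -0.0]
force: [-1.4, 1.8, -0.8]
grip_width: -0.006
grip_force: 0.6
```

Request:
play_rows(translation=[[-0.001,0,0],[-0.002,0,0],[-0.002,0,0]], rotation=[[0,0,0],[0,0,0],[0,0,0]], gripper=[1,1,1])

```text
time_s: 3.65
eef_pos: [536.2, 193.6, 40.3]
ee_rot: [0.0, 0.048, 0.999, -0.0]
force: [-1.3, 0.4, 0.0]
grip_width: 0.005
grip_force: 0.8
```

Request:
play_rows(translation=[[-0.0005,0,0],[-0.001,0,0],[-0.001,0,0]], rotation=[[0,0,0],[0,0,0],[0,0,0]], gripper=[1,1,1])

```text
time_s: 4.03
eef_pos: [536.3, 193.6, 40.3]
ee_rot: [-0.001, 0.048, 0.999, -0.0]
force: [-6.9, -0.8, 3.7]
grip_width: -0.003
grip_force: 3.4
```

Request:
play_rows(translation=[[-0.0005,0,0],[-0.001,0,0],[-0.001,0,0]], rotation=[[0,0,0],[0,0,0],[0,0,0]], gripper=[1,1,1])

```text
time_s: 4.4
eef_pos: [536.3, 193.6, 40.2]
ee_rot: [-0.002, 0.048, 0.999, -0.0]
force: [-12.7, -0.9, 7.5]
grip_width: 0.0
grip_force: 6.0
```

Left drawer is against its stop: force rises with no motion. I'll back off and cross to the right one.

Request:
play_rows(translation=[[0.025,0,0],[0.05,0,0],[0.07,0,-0.02],[0.07,0,-0.06],[0.07,0,-0.09],[0.07,0,-0.09],[0.07,0,-0.09]], rotation=[[0,0,0],[0,0,0],[0,0,0],[0,0,0],[0,0,0],[0,0,0],[0,0,0]], gripper=[1,1,1,1,1,1,1])

```text
time_s: 5.28
eef_pos: [468.3, 200.1, 129.7]
ee_rot: [-0.0, 0.048, 0.999, -0.0]
force: [-0.1, 0.5, 0.1]
grip_width: 0.004
grip_force: 0.0
```

```bash
python3 mv.py 460 24 130;python3 mv.py 455 24 40
```

```text
t 5.28 pos [468.3 200.1 129.7] F [-0.1  0.5  0.1] gw 0.0 shift [-0.0086 -0.1761 -0.0002] rot [-0. -0.  0.] Rx [-1.   0.1  0. ]
t 5.28 pos [468.3 200.1 129.7] F [-0.1  0.5  0.1] gw 0.0 shift [-0.0036 -0.1765  0.0898] rot [-0. -0.  0.] Rx [-1.   0.1  0. ]
```

Request:
play_rows(translation=[[0,-0.04,0],[0,-0.08,0],[-0.002,-0.12,0],[-0.003,-0.16,0],[-0.0036,-0.1765,0],[-0.0036,-0.1765,0.03],[-0.0036,-0.1765,0.07],[-0.0036,-0.1765,0.09],[-0.0036,-0.1765,0.09]], rotation=[[0,0,0],[0,0,0],[0,0,0],[0,0,0],[0,0,0],[0,0,0],[0,0,0],[0,0,0],[0,0,0]], gripper=[1,1,1,1,1,1,1,1,1])

```text
time_s: 6.4
eef_pos: [454.2, 24.7, 38.9]
ee_rot: [-0.002, 0.048, 0.999, 0.0]
force: [0.4, 0.2, -0.5]
grip_width: 0.002
grip_force: 0.0
```

Request:
play_rows(translation=[[-0.009,0,0],[-0.017,0,0],[-0.023,0,0],[-0.029,0,0],[-0.035,0,0],[-0.041,0,0],[-0.047,0,0],[-0.053,0,0],[-0.057,0,0],[-0.059,0,0]], rotation=[[0,0,0],[0,0,0],[0,0,0],[0,0,0],[0,0,0],[0,0,0],[0,0,0],[0,0,0],[0,0,0],[0,0,0]], gripper=[1,1,1,1,1,1,1,1,1,1])

```text
time_s: 7.65
eef_pos: [514.0, 18.5, 40.2]
ee_rot: [-0.0, 0.048, 0.999, 0.0]
force: [-1.8, 1.3, 1.1]
grip_width: -0.002
grip_force: 1.3
```

Request:
play_rows(translation=[[-0.001,0,0],[-0.002,0,0],[-0.003,0,0],[-0.004,0,0],[-0.004,0,0]], rotation=[[0,0,0],[0,0,0],[0,0,0],[0,0,0],[0,0,0]], gripper=[1,1,1,1,1])

```text
time_s: 8.28
eef_pos: [517.9, 18.1, 40.3]
ee_rot: [0.0, 0.048, 0.999, 0.0]
force: [-1.5, 1.5, -0.1]
grip_width: -0.001
grip_force: 0.8
```

Request:
play_rows(translation=[[-0.0005,0,0],[-0.001,0,0],[-0.0015,0,0],[-0.0015,0,0]], rotation=[[0,0,0],[0,0,0],[0,0,0],[0,0,0]], gripper=[1,1,1,1])

```text
time_s: 8.78
eef_pos: [519.3, 18.0, 40.3]
ee_rot: [0.0, 0.048, 0.999, 0.0]
force: [-2.2, 1.4, -0.6]
grip_width: 0.0
grip_force: 1.0
```

Request:
play_rows(translation=[[-0.0005,0,0],[-0.001,0,0],[-0.001,0,0]], rotation=[[0,0,0],[0,0,0],[0,0,0]], gripper=[1,1,1])

```text
time_s: 9.15
eef_pos: [519.8, 18.0, 40.2]
ee_rot: [-0.001, 0.048, 0.999, 0.0]
force: [-6.3, 1.1, 1.8]
grip_width: 0.004
grip_force: 2.9
```

Request:
play_rows(translation=[[-0.0005,0,0],[-0.001,0,0],[-0.001,0,0]], rotation=[[0,0,0],[0,0,0],[0,0,0]], gripper=[1,1,1])

```text
time_s: 9.52
eef_pos: [519.8, 18.0, 40.2]
ee_rot: [-0.002, 0.048, 0.999, 0.0]
force: [-11.5, 1.2, 5.9]
grip_width: 0.002
grip_force: 5.6
```

Both drawers are home. I'll retreat and go above the lid.

Request:
play_rows(translation=[[0.02,0,0],[0.045,0,0],[0.055,0,-0.03],[0.055,0,-0.08],[0.055,0,-0.13],[0.055,0.03,-0.18],[0.055,0.06,-0.23],[0.055,0.08,-0.27],[0.055,0.08,-0.27]], rotation=[[0,0,0],[0,0,0],[0,0,0],[0,0,0],[0,0,0],[0,0,0],[0,0,0],[0,0,0],[0,0,0]], gripper=[1,1,1,1,1,1,1,1,1])

```text
time_s: 10.65
eef_pos: [475.5, 103.5, 313.3]
ee_rot: [0.004, 0.047, 0.999, 0.0]
force: [0.3, -1.0, -0.2]
grip_width: -0.001
grip_force: 0.0
```

```bash
python3 - <<'E'
from mv import *
from fit import w,lid
p=np.load('p.npy'); c=cam('scene'); save(c,'s2.png')
P=lid(.97,185,6,0); to(*w(p,(P[0]+13,0,P[2]+40)))
to(*w(p,(P[0]+13,0,P[2]+0)))
for a in np.arange(1,-.01,-.1):
    P=lid(a,185,6,0); print(a.round(2),w(p,(P[0]+11,0,P[2])).round(1),np.round(P,1))
E
```

```text
t 10.7 pos [474.8 102.9 311.1] F [-0.6  0.5 -1.5] gw 0.0 shift [-0.1949  0.0084  0.0218] rot [-0.     0.003  0.001] Rx [-1.    0.09 -0.  ]
t 10.7 pos [474.8 102.9 311.1] F [-0.6  0.5 -1.5] gw 0.0 shift [-0.1948  0.0084  0.0618] rot [-0.     0.003  0.001] Rx [-1.    0.09 -0.  ]
1.0 [672.4  92.5 252.9] [  5.1   0.  252.9]
0.9 [657.1  93.9 242.6] [-10.3   0.  242.6]
0.8 [642.8  95.3 230.9] [-24.6   0.  230.9]
0.7 [629.9  96.6 217.8] [-37.6   0.  217.8]
0.6 [618.2  97.7 203.4] [-49.3   0.  203.4]
0.5 [608.1  98.7 188. ] [-59.5   0.  188. ]
0.4 [599.6  99.5 171.6] [-68.1   0.  171.6]
0.3 [592.7 100.2 154.4] [-75.    0.  154.4]
0.2 [587.6 100.7 136.6] [-80.1   0.  136.6]
0.1 [584.2 101.  118.4] [-83.5   0.  118.4]
0.0 [582.7 101.1 100. ] [-85.   0. 100.]
```

View pics/s2.png

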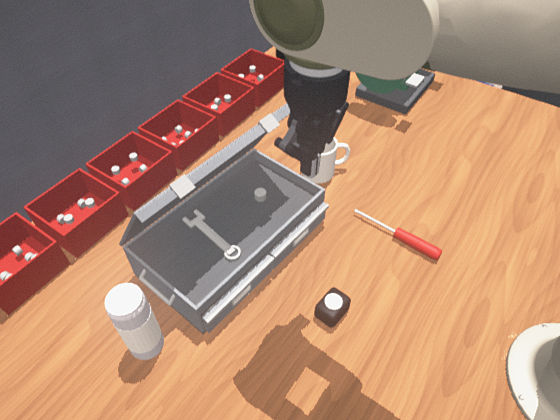

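The scene view shows both drawer fronts flush, at about (280,260), and the chest and the loose items where they were. I'll move over the lid and come down onto it.

Request:
play_rows(translation=[[-0.05,0.002,0],[-0.1,0.004,0],[-0.15,0.008,0],[-0.198,0.008,0],[-0.198,0.008,0.01],[-0.198,0.008,0.025],[-0.198,0.008,0.037],[-0.198,0.008,0.045],[-0.198,0.008,0.048],[-0.198,0.008,0.048]], rotation=[[0,0,0],[0,0,0],[0,0,0],[0,0,0],[0,0,0],[0,0,0],[0,0,0],[0,0,0],[0,0,0],[0,0,0]], gripper=[1,1,1,1,1,1,1,1,1,1])

```text
time_s: 11.95
eef_pos: [672.0, 91.7, 262.5]
ee_rot: [0.0, 0.048, 0.999, -0.0]
force: [-0.2, -0.4, -0.5]
grip_width: 0.003
grip_force: 0.0
```

```bash
python3 mv.py 671 92.5 252;  python3 -c "
from h import *
c=cam('scene');a=c['pixels'][60:260,100:380,::-1];cv2.imwrite('pics/s3.png',cv2.resize(a,None,fx=2.5,fy=2.5,interpolation=cv2.INTER_CUBIC))"
```

```text
t 11.95 pos [672.   91.7 262.5] F [-0.2 -0.4 -0.5] gw 0.0 shift [0.0011 0.0007 0.0105] rot [-0.  0.  0.] Rx [-1.   0.1 -0. ]
```

View pics/s3.png

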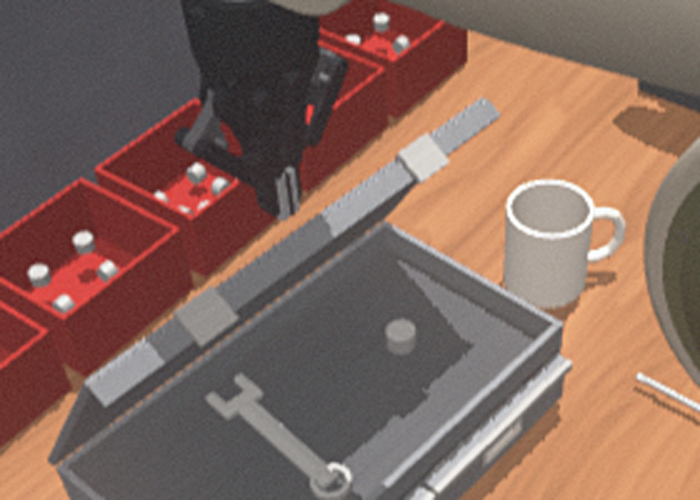

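The picture shows the fingertips at (288,205), just behind the lid's front edge at mid-width. I'll press down along the lid's arc, slowly.

Request:
play_rows(translation=[[0.001,0,0.005],[0.002,0,0.009],[0.004,0,0.0125],[0.009,0,0.016],[0.015,0,0.02],[0.021,0,0.0245],[0.027,0,0.0295],[0.0295,0,0.0315],[0.0295,0,0.0315]], rotation=[[0,0,0],[0,0,0],[0,0,0],[0,0,0],[0,0,0],[0,0,0],[0,0,0],[0,0,0],[0,0,0]], gripper=[1,1,1,1,1,1,1,1,1])

```text
time_s: 13.12
eef_pos: [642.3, 94.7, 230.7]
ee_rot: [-0.001, 0.048, 0.999, 0.0]
force: [0.2, -0.3, 0.4]
grip_width: -0.0
grip_force: 0.0
```

```bash
python3 -c "
from h import *
c=cam('scene');a=c['pixels'][60:260,100:380,::-1];cv2.imwrite('pics/s4.png',cv2.resize(a,None,fx=2.5,fy=2.5,interpolation=cv2.INTER_CUBIC))"
```

```text
(no output)
```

View pics/s4.png

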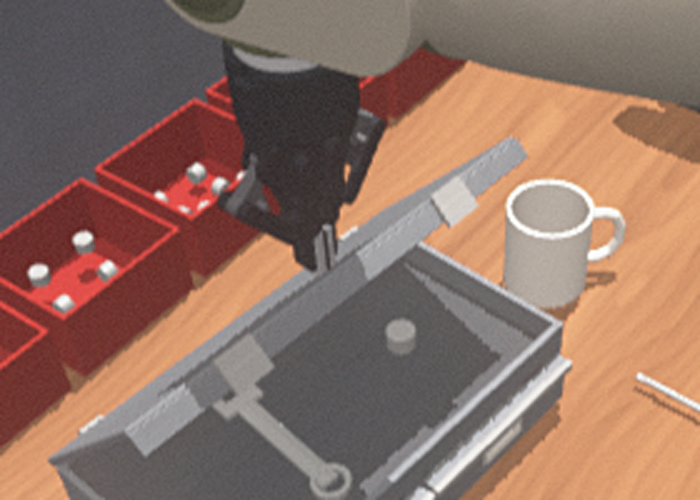

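The lid is following the fingers: its edge at the right clip has moved from (420,160) to (455,205). I'll continue.

Request:
play_rows(translation=[[0.006,0,0.006],[0.0125,0,0.013],[0.0185,0,0.02],[0.024,0,0.027],[0.029,0,0.034],[0.034,0,0.042],[0.038,0,0.049],[0.041,0,0.055],[0.043,0,0.059],[0.043,0,0.059]], rotation=[[0,0,0],[0,0,0],[0,0,0],[0,0,0],[0,0,0],[0,0,0],[0,0,0],[0,0,0],[0,0,0],[0,0,0]], gripper=[1,1,1,1,1,1,1,1,1,1])

```text
time_s: 14.42
eef_pos: [599.7, 98.6, 171.4]
ee_rot: [-0.0, 0.048, 0.999, -0.0]
force: [0.1, -0.3, -0.3]
grip_width: -0.001
grip_force: 0.0
```

Request:
play_rows(translation=[[0.003,0,0.006],[0.006,0,0.012],[0.008,0,0.018],[0.01,0,0.024],[0.0115,0,0.03],[0.013,0,0.036],[0.014,0,0.041],[0.015,0,0.045],[0.0155,0,0.049],[0.0155,0,0.052]], rotation=[[0,0,0],[0,0,0],[0,0,0],[0,0,0],[0,0,0],[0,0,0],[0,0,0],[0,0,0],[0,0,0],[0,0,0]], gripper=[1,1,1,1,1,1,1,1,1,1])

```text
time_s: 15.68
eef_pos: [584.4, 100.2, 119.6]
ee_rot: [-0.0, 0.048, 0.999, 0.0]
force: [-0.5, -0.2, 1.3]
grip_width: -0.002
grip_force: 0.6
```

Request:
play_rows(translation=[[0,0,0.002],[0,0,0.004],[0,0,0.006],[0.0005,0,0.008],[0.0005,0,0.0095],[0.001,0,0.011],[0.001,0,0.0125],[0.001,0,0.014],[0.001,0,0.015],[0.001,0,0.016]], rotation=[[0,0,0],[0,0,0],[0,0,0],[0,0,0],[0,0,0],[0,0,0],[0,0,0],[0,0,0],[0,0,0],[0,0,0]], gripper=[1,1,1,1,1,1,1,1,1,1])

```text
time_s: 16.92
eef_pos: [583.3, 100.3, 103.7]
ee_rot: [-0.0, 0.048, 0.999, -0.0]
force: [-0.9, 0.4, 2.0]
grip_width: -0.004
grip_force: 0.6
```

Request:
play_rows(translation=[[0,0,0.0005],[0,0,0.001],[0,0,0.0015],[0,0,0.002],[0,0,0.0025],[0,0,0.003],[0,0,0.003]], rotation=[[0,0,0],[0,0,0],[0,0,0],[0,0,0],[0,0,0],[0,0,0],[0,0,0]], gripper=[1,1,1,1,1,1,1])

```text
time_s: 17.8
eef_pos: [583.5, 100.2, 100.7]
ee_rot: [0.0, 0.048, 0.999, 0.0]
force: [-0.0, 1.2, -0.1]
grip_width: 0.001
grip_force: 0.0
```

Request:
play_rows(translation=[[0,0,0.0005],[0,0,0.001],[0,0,0.0015],[0,0,0.0015]], rotation=[[0,0,0],[0,0,0],[0,0,0],[0,0,0]], gripper=[1,1,1,1])

```text
time_s: 18.3
eef_pos: [583.5, 100.2, 100.0]
ee_rot: [0.0, 0.048, 0.999, -0.0]
force: [-2.1, 0.2, 7.4]
grip_width: 0.0
grip_force: 3.6
```

Request:
play_rows(translation=[[0,0,0.0005],[0,0,0.0005]], rotation=[[0,0,0],[0,0,0]], gripper=[1,1])

```text
time_s: 18.55
eef_pos: [583.5, 100.2, 100.0]
ee_rot: [0.0, 0.048, 0.999, -0.0]
force: [-5.3, -0.3, 11.0]
grip_width: 0.002
grip_force: 5.4
```

The lid is on its stop at z = 100.0 with the force rising. I'll retreat straight up, back away, and check.

Request:
play_rows(translation=[[0,0,-0.01],[0,0,-0.04],[0,0,-0.09],[0,0,-0.14],[0.05,0,-0.17],[0.1,0,-0.2],[0.15,0,-0.2],[0.2,0,-0.2],[0.2,0,-0.2],[0.2,0,-0.2]], rotation=[[0,0,0],[0,0,0],[0,0,0],[0,0,0],[0,0,0],[0,0,0],[0,0,0],[0,0,0],[0,0,0],[0,0,0]], gripper=[1,1,1,1,1,1,1,1,1,1])

```text
time_s: 19.8
eef_pos: [384.9, 119.3, 299.2]
ee_rot: [0.001, 0.048, 0.999, 0.0]
force: [0.4, -0.1, 0.8]
grip_width: 0.002
grip_force: 0.0
```

```bash
python3 -c "
from h import *
c=cam('scene');a=c['pixels'][60:360,80:480,::-1];cv2.imwrite('pics/s5.png',cv2.resize(a,(800,600),interpolation=cv2.INTER_CUBIC))"
```

```text
(no output)
```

View pics/s5.png

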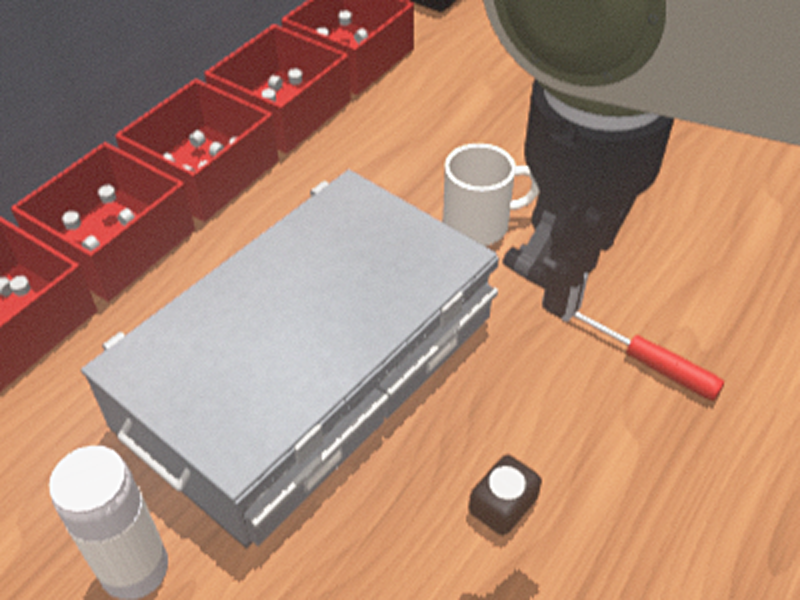

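The picture shows the lid shut, both drawers flush, and the can, mug, tape and screwdriver undisturbed. The gripper is clear, high above the bench.

```bash
python3 -c "
from rig import ctrl
print(ctrl.finish_job())"
```

```text
the job is handed in; nothing more can be done
None
```

Both drawers are pushed home against their stops, then the lid was eased shut. The last picture shows nothing else disturbed and the arm clear; the job was handed in at about 20 s, with no verdict returned.

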